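Sieve the pecans from the walnuts at the coffee bar

ROBOT

A 6-joint arm with a two-finger parallel gripper is mounted at the origin on the work surface. World frame = base frame: x ahead of the robot, y to its left, z up, the work surface at z = 0. Lengths are in m, angles in degrees, forces in N, time in s.
With the tool pointing down it reaches from about 0.4 to 0.825 m from the base axis. Payload 7 kg.
Tool frame: the origin (TCP) lies midway between the tips of the shut fingers; the grasp point (between the pads) lies 19 mm behind it (bot.grasp_offset is the distance from the TCP to the grasp point, in m); x points along the fingers, y is the direction in which the jaws open and shut, and the axes are right-handed (so a half turn about x gives the same grasp; the last joint's range is limited). The gripper opens to 88 mm and grips with 3 to 60 N. Pads are 19 mm wide; open, the fingers measure 130 mm over their backs; the gripper's body (78 mm by 193 mm) begins 47 mm behind the grasp point.
Start: joints at [-57.577, 20.546, 0.682, 0, -70.136, -16.507], TCP at [0.185, -0.649, 0.227] pointing down, gripper open.
Joint ranges: [-176.03, 176.03], [-82.01, 121.73], [-58.28, 71.71], [-173.87, 95.51], [-174.79, -0.11], [-173.66, 173.66]. Speed limits (degrees/s): [136.94, 136.94, 172.46, 180, 180, 180].

INTERFACE

Orientations are given as a 3x3 rotation matrix whose columns are the frame's x, y, z axes.
In Python, from cell import bot, imaging gives the robot as it stands. The module is installed in compiled form; this text tells all that it offers.
- The arm moves only by the tool drive_tool, never from a script. Its argument "steps" is a list of rows, each a list of 3 entries, a list of its own where there are three numbers: the shift along the tool's x, y, z in mm, then the turn, a rotation vector about the tool's x, y, z in rad, then the closure, from -1 (fully open) to 1 (shut). A call has 1 to 5 rows; each row shifts and turns the commanded pose from where the row before left it, along the tool's axes as they then stand; what a row does not reach is not made up. A row lasts 1/12 s, in which the tool goes at most 41.7 mm and 7.16 degrees, less where a joint would pass 70% of its speed; a pose out of reach is approached as far as the arm can. A call with a gripper value outside its range is refused whole. The fingers move at their own pace and stop on an object; "squeeze" is the grip in N (left out, the last holds). Time passes only in rows, so rows that do not move let the fingers close. It gives the time, the measured TCP pose, the force and the opening at its end, in the units of the state.
- bot.get_obs(): the state, without advancing time (a new reading comes with each control period).
- imaging.read_camera(name): name is "scene" or "top" or "wrist"; returns (picture, depth): 400x640x3 uint8, red, green, blue; 400x640 float32, m along the optical axis (not along the pixel's ray), 0 where there is no reading.
- imaging.calibration(name): a dict with "vfov" (degrees; the focal length in pixels is half the picture's height over the tangent of half this angle, whatever the lens; pixels are square), "cx", "cy" (the principal point, pixels), "D" ([k1, k2, p1, p2, k3] as OpenCV has them; the pictures are not rectified), "eye" and "attitude" of the camera in the world. Camera axes: x right, y down, z forward; pixel columns grow to the right and rows downward; lengths in m; the calibration is good to about 2 mm. A picture is of the moment at which its call begins: read the wrist's pose just before it. calibration takes no time and is no camera call; for the wrist camera it gives the pose at the moment of the call.
- bot.close_job(): hands the job in, once; it reports no verdict.
The state is a dict: "time_s": time; "joint_pos": joint angles; "dq": joint speeds; "joint_torque": joint torques, N m; "position": TCP position; "ee_rot": TCP orientation; "wrist_force": force on the tool from outside, world axes, zero at the start; "wrist_torque": the same for the moment, N m; "width": finger opening in m.
Only numpy, scipy, OpenCV 4.12 (cv2) and the standard library are available. Lean on these libraries where they do the work, as an engineer would, in place of code of your own. Each camera call takes 0.05 s, during which the arm holds its last target. There are 200 camera calls.

TASK

Shake the nut sieve over its tray until all four pecans have dropped through the rods into the tray, keeping the walnuts in the sieve. Then tip the three walnuts over the spout into the white bowl, and set the empty sieve back level on the tray's rim and let go. Leave the tray, the bowl and the other bar things standing where they are.

Things in the scene. Friction and masses are not known exactly. Their poses are not given: they have to be found in the camera images.
- sieve_grip (a point): centre of the sieve's wooden grip; axes are the sieve's: x to its spout, y across, z up. A bar 108 mm along y, 28 wide, 12 thick, 140 mm above the sieve's underside. Bail and grip lean back, away from the spout, 30 degrees from z, so its 12 mm thickness runs along (cos30, 0, sin30): grip it with the tool leaning 30 degrees, fingers pointing down and towards the spout
- sieve_floor (a point): middle of the steel sieve's floor at rod-top height, below and 7 mm ahead of the grip centre, 131 mm lower; same axes. Floor: four 5 mm rods along x, open slots 28 mm wide between them and beside the walls, from x -90 to +62 mm; walls 50 mm high, at x -94 and y +-84. Sieve 0.3 to 0.43 kg, all seven nuts in it at the start, centre of mass nearly under the grip
- sieve_spout (a point): middle of the pouring lip, from the grip centre x +110, z -111 mm; same axes. From the end of the rods a sheet rises at 30 degrees to this lip, 110 mm wide between cheeks, so the sieve must be tipped forward well past 30 degrees (about 50) to empty
- tray: loose dark grey metal tray that catches the nuts, outer 300 (x) x 220 (y) x 80 mm high, walls 4 mm, 1 kg; origin under its centre. The sieve starts on it, spout to the tray's +x, hanging by a ledge on each side (128 mm below the grip centre, 84 to 132 mm out from its middle, 100 mm long) on the two long rims; grip centre then 208 mm above the tray's underside
- bowl: loose white ceramic serving bowl, 190 mm across the mouth, 70 mm high, 0.65 kg; origin under its centre
- walnut1_c (a point): walnut in its shell, a ball 44 mm across, about 15 g; this point is its centre. Too big for the slots
- walnut2_c (a point): walnut in its shell, a ball 44 mm across, about 15 g; this point is its centre. Too big for the slots
- walnut3_c (a point): walnut in its shell, a ball 44 mm across, about 15 g; this point is its centre. Too big for the slots
- pecan1_c (a point): pecan in its shell, 42 mm long and 20 mm thick with round ends, about 10 g; this point is its centre, its y axis runs along the nut. At the start it bridges two rods, lying across a slot; shaken so that it turns or slips off a rod, it falls through
- pecan2_c (a point): pecan in its shell, 42 mm long and 20 mm thick with round ends, about 10 g; this point is its centre, its y axis runs along the nut. At the start it bridges two rods, lying across a slot; shaken so that it turns or slips off a rod, it falls through
- pecan3_c (a point): pecan in its shell, 42 mm long and 20 mm thick with round ends, about 10 g; this point is its centre, its y axis runs along the nut. At the start it bridges two rods, lying across a slot; shaken so that it turns or slips off a rod, it falls through
- pecan4_c (a point): pecan in its shell, 42 mm long and 20 mm thick with round ends, about 10 g; this point is its centre, its y axis runs along the nut. At the start it bridges two rods, lying across a slot; shaken so that it turns or slips off a rod, it falls through
- pitcher: steel milk pitcher, 110 high, 90 across, handle to its +x; loose, a bystander; origin under its centre
- cup: white cup, 80 across, 60 high, standing on a flat 160 mm digital scale 25 high; loose, a bystander; origin under its centre
- tamper: coffee tamper standing on its steel foot, 58 across, 88 high; loose, a bystander; origin under its centre

How it is judged:
By the outcome, as a careful person would: the job done as asked, in the order asked, and still so for the second after the job is handed in, with the robot touching nothing.
It also fails if it takes over 58 s, if anything falls off the work surface, if the arm or the gripper's body presses on something with over 40 N, if the wrist force passes 120 N, or if a joint passes its speed limit or range.

## Working session

There is one attempt and no reset: what is moved stays moved. The work goes in short steps, Python scripts to look and compute and a tool call to move; the robot and the scene stay as the last step left them, time stands still between calls to the robot, and variables do not carry over. Pictures are saved under pics/ and viewed, about 8 in all and at most 12, crops included, and the job is handed in when it is done.

Besides the shell and the picture viewer there is one more tool, called after "Call:" as name(argument=value, ...), one argument or row to a line, values as JSON. drive_tool: Moves the arm, as the interface text tells. Its arguments: {"type":"object","properties":{"steps":{"type":"array"},"squeeze":{"type":"number"}},"required":["steps"]}

```bash
mkdir -p pics
python3 - <<'E'
from cell import bot, imaging
import cv2,numpy as np
for n in("scene","top"):
    p,d=imaging.read_camera(n); c=imaging.calibration(n); print(n,c)
    cv2.imwrite(f"pics/{n}0.png",p[:,:,::-1]); np.savez(f"{n}0.npz",p=p,d=d)
o=bot.get_obs(); print(o); print(bot.grasp_offset)
E
```

```text
scene {'vfov': 52.10910434255922, 'cx': 319.83042643183455, 'cy': 206.70841953619995, 'D': array([-0.10694418,  0.        ,  0.        ,  0.        ,  0.        ]), 'eye': array([ 1.30812997, -0.52676206,  0.77528215]), 'attitude': array([[ 0.56095197,  0.470111  , -0.68141656],
       [ 0.82778908, -0.30867613,  0.46849151],
       [ 0.00990598, -0.82687042, -0.56230523]])}
top {'vfov': 50.78447284585587, 'cx': 322.0159449056577, 'cy': 196.13194273136094, 'D': array([-0.02486934,  0.        ,  0.        ,  0.        ,  0.        ]), 'eye': array([ 0.41757861, -0.01943512,  1.13808359]), 'attitude': array([[ 0.01272623, -0.9899154 ,  0.14108698],
       [-0.99986415, -0.01112005,  0.0121669 ],
       [-0.01047531, -0.14122265, -0.98992244]])}
{'time_s': 0.1, 'joint_pos': array([-5.75768456e+01,  2.05863576e+01,  6.40396342e-01, -1.75613321e-02,
       -7.01349095e+01, -1.65062813e+01]), 'dq': array([ 0.0199645 , -0.09594223,  0.02173441,  0.05875956, -0.01204313,
        0.08987378]), 'joint_torque': array([-1.47923969e-03, -5.84165239e+01,  2.93748808e+01,  7.01557472e+00,
        1.00962940e-02, -5.47640457e-05]), 'position': array([ 0.18496937, -0.64872535,  0.22573834]), 'ee_rot': array([[-5.13444266e-04, -2.74141707e-01,  9.61689171e-01],
       [ 1.34597527e-03,  9.61688237e-01,  2.74142160e-01],
       [-9.99998962e-01,  1.43516656e-03, -1.24785353e-04]]), 'wrist_force': array([-0.0144718 ,  0.02958862, -0.18631868]), 'wrist_torque': array([0.04649705, 0.04084179, 0.00834937]), 'width': 0.08779804751470466}
0.0188
```

View pics/top0.png

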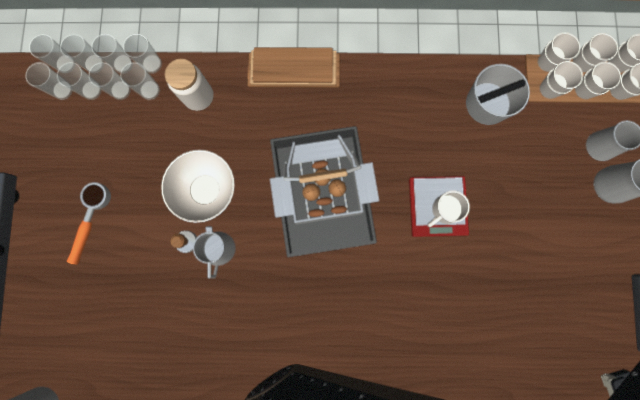

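View pics/scene0.png

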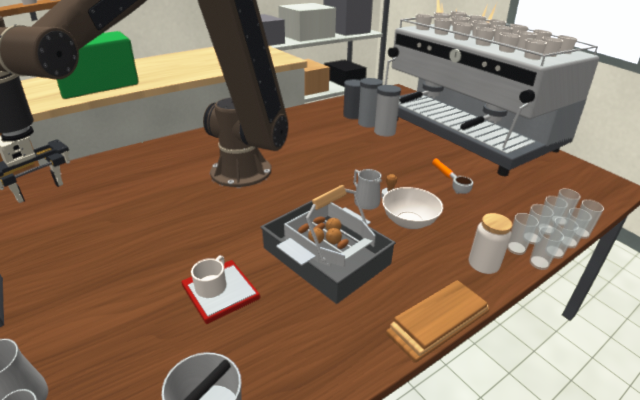

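Top view: spout points up (+x world), with the grip at px (324,177), bowl at (198,187) to the left, pitcher at (214,246) and tamper at (185,242). Scale and cup are on the right at (440,207). The scene view agrees. Now measuring.

```bash
cat > h.py <<'E'
import cv2,numpy as np
from cell import bot,imaging
def K(c): f=200/np.tan(np.radians(c['vfov']/2)); return np.array([[f,0,c['cx']],[0,f,c['cy']],[0,0,1]])
def rays(c,uv):
    u=cv2.undistortPoints(np.float64(uv).reshape(-1,1,2),K(c),c['D']).reshape(-1,2)
    return np.c_[u,np.ones(len(u))]@c['attitude'].T
def plane(c,uv,z):
    r=rays(c,uv); return c['eye']+r*((z-c['eye'][2])/r[:,2])[:,None]
def cloud(c,d,mask):
    v,u=np.nonzero(mask&(d>0)); return c['eye']+rays(c,np.c_[u,v])*d[v,u][:,None], np.c_[u,v]
def maskf(p,lo,hi): return cv2.inRange(cv2.cvtColor(np.ascontiguousarray(p),cv2.COLOR_RGB2HSV),lo,hi)>0
def state():
    o=bot.get_obs(); R=o['ee_rot']; print('t',round(o['time_s'],2),'g',(o['position']-bot.grasp_offset*R[:,0]).round(4),'F',o['wrist_force'].round(1),'w',round(o['width'],4),'q',o['joint_pos'].round(0)); return o
E
python3 - <<'E'
from h import *
z=np.load('top0.npz');p,d=z['p'],z['d'];c=imaging.calibration('top')
P,uv=cloud(c,d,np.ones(d.shape,bool))
roi=lambda u0,u1,v0,v1:(uv[:,0]>=u0)&(uv[:,0]<=u1)&(uv[:,1]>=v0)&(uv[:,1]<=v1)
# grip: highest points
m=roi(285,365,155,200)&(P[:,2]>.185)&(P[:,2]<.23); G=P[m]; print('grip n',len(G),G.mean(0),G.min(0),G.max(0))
r=cv2.minAreaRect((G[:,:2]*1000).astype(np.float32)); print(r)
# ledges + tray rim z~.08
m=roi(260,385,120,262)&(P[:,2]>.07)&(P[:,2]<.092); T=P[m]; print('rim',cv2.minAreaRect((T[:,:2]*1000).astype(np.float32)),T[:,2].mean())
m=roi(260,385,120,262)&(P[:,2]>.01)&(P[:,2]<.3);T=P[m]; 
m=roi(155,240,145,226)&(P[:,2]>.05)&(P[:,2]<.085); B=P[m]; print('bowl',cv2.minEnclosingCircle((B[:,:2]*1000).astype(np.float32)),B[:,2].max())
m=roi(190,240,226,285)&(P[:,2]>.06); B=P[m]; print('pitch',B.min(0),B.max(0))
m=roi(165,196,226,255)&(P[:,2]>.03); B=P[m]; print('tamper',B.min(0),B.max(0))
# tray dark rim: colours
hsv=cv2.cvtColor(p,cv2.COLOR_RGB2HSV); print([hsv[v,u].tolist() for u,v in[(278,150),(320,235),(368,235),(324,177),(365,185),(312,192)]])
nut=maskf(p,(5,100,60),(20,255,255))
E
```

```text
grip n 484 [ 0.59669559 -0.0104      0.21391287] [ 0.57938411 -0.09613729  0.18584361] [0.62678652 0.07787642 0.22654298]
((599.6096801757812, -10.280326843261719), (27.105037689208984, 176.2645263671875), 9.364082336425781)
rim ((584.9261474609375, -10.746002197265625), (308.6410827636719, 261.6551818847656), 9.525293350219727) 0.08254079191110214
bowl ((593.5670776367188, 315.9234619140625), 95.70280456542969) 0.07623622253314921
pitch [0.36190564 0.22836212 0.06006073] [0.48443479 0.30737288 0.1185125 ]
tamper [0.41609798 0.29810669 0.03009674] [0.46833857 0.37423893 0.11606319]
[[80, 8, 91], [30, 5, 96], [60, 3, 93], [16, 95, 217], [105, 21, 195], [14, 129, 182]]
```

```bash
cat >> h.py <<'E'
from scipy.linalg import expm,logm
from scipy.spatial.transform import Rotation as Ro
def target(yaw,tip,lean=30):  # sieve yaw & forward tip (deg) -> tool R
    S=Ro.from_euler('z',yaw,degrees=True)*Ro.from_euler('y',tip,degrees=True); a=np.radians(lean)
    x=np.array([np.sin(a),0,-np.cos(a)]);y=-np.array([np.cos(a),0,np.sin(a)])
    return S.as_matrix()@np.c_[x,y,np.cross(x,y)]
def plan(R,g,N,o=None,show=True):
    "constant row taking the grasp point to g with tool R in N rows"
    o=o or bot.get_obs(); A=np.eye(4);A[:3,:3]=o['ee_rot'];A[:3,3]=o['position']
    B=np.eye(4);B[:3,:3]=R;B[:3,3]=np.array(g)+bot.grasp_offset*R[:,0]
    M=expm(np.real(logm(np.linalg.inv(A)@B))/N); w=Ro.from_matrix(M[:3,:3]).as_rotvec()
    print(N,'rows',[(M[:3,3]*1000).round(1).tolist(),w.round(4).tolist()],'|p|',np.linalg.norm(M[:3,3]*1000).round(1),'deg',np.degrees(np.linalg.norm(w)).round(2))
    X=A.copy()
    for i in range(N):
        X=X@M
        if show and (i%5==4 or i==N-1): print(i+1,X[:3,3].round(3),X[:3,0].round(2))
    return B
E
python3 - <<'E'
from h import *
R=target(9.4,0); G=np.array([.597,-.010,.208])
plan(R,G-.10*R[:,0],25)
E
```

```text
25 rows [[-0.5, 1.9, 32.2], [-0.0569, -0.0152, -0.0171]] |p| 32.2 deg 3.51
5 [ 0.329 -0.579  0.232] [ 0.1  -0.05 -0.99]
10 [ 0.447 -0.47   0.246] [ 0.21 -0.06 -0.97]
15 [ 0.528 -0.332  0.262] [ 0.32 -0.04 -0.95]
20 [ 0.565 -0.177  0.274] [ 0.42  0.01 -0.91]
25 [ 0.557 -0.017  0.278] [ 0.49  0.08 -0.87]
```

Call:
drive_tool(
  steps=[
    [[-0.5,1.9,32.2],[-0.0569,-0.0152,-0.0171],-1],
    [[-0.5,1.9,32.2],[-0.0569,-0.0152,-0.0171],-1],
    [[-0.5,1.9,32.2],[-0.0569,-0.0152,-0.0171],-1],
    [[-0.5,1.9,32.2],[-0.0569,-0.0152,-0.0171],-1],
    [[-0.5,1.9,32.2],[-0.0569,-0.0152,-0.0171],-1],
  ],
)

```text
time_s: 0.52
position: [0.3307, -0.5781, 0.2324]
ee_rot: [[0.104, -0.531, 0.841], [-0.046, 0.842, 0.537], [-0.993, -0.095, 0.063]]
wrist_force: [0.4, 0.6, -0.2]
width: 0.0879
```

Call:
drive_tool(
  steps=[
    [[-0.5,1.9,32.2],[-0.0569,-0.0152,-0.0171],-1],
    [[-0.5,1.9,32.2],[-0.0569,-0.0152,-0.0171],-1],
    [[-0.5,1.9,32.2],[-0.0569,-0.0152,-0.0171],-1],
    [[-0.5,1.9,32.2],[-0.0569,-0.0152,-0.0171],-1],
    [[-0.5,1.9,32.2],[-0.0569,-0.0152,-0.0171],-1],
  ],
)

```text
time_s: 0.93
position: [0.4485, -0.4693, 0.2465]
ee_rot: [[0.216, -0.731, 0.648], [-0.061, 0.652, 0.756], [-0.975, -0.203, 0.096]]
wrist_force: [0.4, -0.2, -0.5]
width: 0.0877
```

Call:
drive_tool(
  steps=[
    [[-0.5,1.9,32.2],[-0.0569,-0.0152,-0.0171],-1],
    [[-0.5,1.9,32.2],[-0.0569,-0.0152,-0.0171],-1],
    [[-0.5,1.9,32.2],[-0.0569,-0.0152,-0.0171],-1],
    [[-0.5,1.9,32.2],[-0.0569,-0.0152,-0.0171],-1],
    [[-0.5,1.9,32.2],[-0.0569,-0.0152,-0.0171],-1],
  ],
)

```text
time_s: 1.35
position: [0.5292, -0.3313, 0.2625]
ee_rot: [[0.324, -0.857, 0.4], [-0.043, 0.409, 0.912], [-0.945, -0.313, 0.095]]
wrist_force: [0.5, 0.1, 1.0]
width: 0.0876
```

Call:
drive_tool(
  steps=[
    [[-0.5,1.9,32.2],[-0.0569,-0.0152,-0.0171],-1],
    [[-0.5,1.9,32.2],[-0.0569,-0.0152,-0.0171],-1],
    [[-0.5,1.9,32.2],[-0.0569,-0.0152,-0.0171],-1],
    [[-0.5,1.9,32.2],[-0.0569,-0.0152,-0.0171],-1],
    [[-0.5,1.9,32.2],[-0.0569,-0.0152,-0.0171],-1],
  ],
)

```text
time_s: 1.77
position: [0.5665, -0.1754, 0.2752]
ee_rot: [[0.42, -0.9, 0.119], [0.006, 0.134, 0.991], [-0.907, -0.416, 0.062]]
wrist_force: [0.2, 1.0, 0.8]
width: 0.0875
```

Run:
```python
from h import *
state(); R=target(9.4,0); G=np.array([.597,-.010,.208])
plan(R,G-.10*R[:,0],6)
```

```text
t 1.77 g [ 0.5586 -0.1755  0.2923] F [0.2 1.  0.8] w 0.0875 q [  2.  -2. -26.   1. -42. -10.]
6 rows [[-0.3, 1.7, 26.6], [-0.0467, -0.0126, -0.0141]] |p| 26.6 deg 2.89
5 [ 0.562 -0.043  0.279] [ 0.48  0.07 -0.87]
6 [ 0.557 -0.017  0.278] [ 0.49  0.08 -0.87]
```

Call:
drive_tool(
  steps=[
    [[-0.5,1.9,32.2],[-0.0569,-0.0152,-0.0171],-1],
    [[-0.5,1.9,32.2],[-0.0569,-0.0152,-0.0171],-1],
    [[-0.5,1.9,32.2],[-0.0569,-0.0152,-0.0171],-1],
    [[-0.5,1.9,32.2],[-0.0569,-0.0152,-0.0171],-1],
    [[-0.5,1.9,32.2],[-0.0569,-0.0152,-0.0171],-1],
  ],
)

```text
time_s: 2.18
position: [0.5576, -0.0149, 0.2796]
ee_rot: [[0.494, -0.853, -0.167], [0.082, -0.146, 0.986], [-0.866, -0.501, -0.002]]
wrist_force: [0.2, -0.3, -0.4]
width: 0.0878
```

Run:
```python
from h import *
state(); c=imaging.calibration('wrist'); p,d=imaging.read_camera('wrist')
cv2.imwrite('pics/w1.png',p[:,:,::-1]); np.savez('w1.npz',p=p,d=d,**{k:c[k] for k in c})
m=maskf(p,(10,60,120),(22,200,255)); P,uv=cloud(c,d,m); s=(P[:,2]>.185)&(P[:,2]<.24); P=P[s]
print(len(P),P.mean(0),P.min(0),P.max(0)); print(cv2.minAreaRect((P[:,:2]*1000).astype(np.float32)))
state()
```

```text
t 2.18 g [ 0.5483 -0.0165  0.2958] F [ 0.2 -0.3 -0.4] w 0.0878 q [ 23. -10. -38.  12. -33. -22.]
2258 [ 0.59246975 -0.01880936  0.22041643] [ 0.58071364 -0.06131506  0.21347284] [0.60590331 0.02846616 0.22415261]
((592.9828491210938, -16.491939544677734), (11.120896339416504, 90.53758239746094), 9.528538703918457)
t 2.23 g [ 0.5471 -0.0138  0.2955] F [-3.1  1.3 -2. ] w 0.0878 q [ 23. -10. -39.  13. -33. -22.]
```

View pics/w1.png

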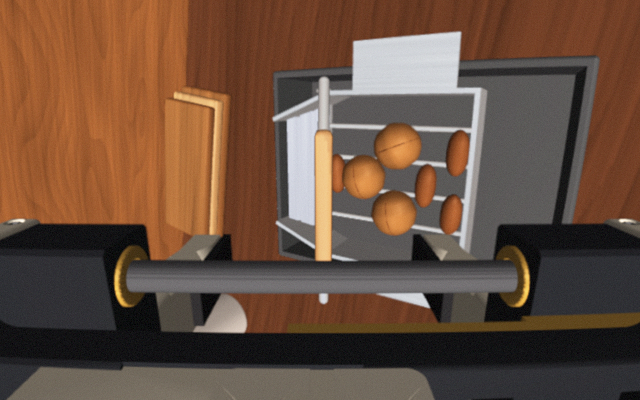

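Wrist view: the grip at px (323,200) is centred between the jaws and parallel to them. The three walnuts are at (397,146), (363,177) and (393,213). The pecans are at (338,173), (458,153), (426,185) and (451,213).

Run:
```python
from h import *
R=target(9.5,0); G=np.array([.5985,-.009,.208])
plan(R,G,5)
```

```text
5 rows [[20.3, -0.1, -0.8], [0.0015, 0.0003, 0.0005]] |p| 20.3 deg 0.09
5 [ 0.608 -0.007  0.192] [ 0.49  0.08 -0.87]
```

Call:
drive_tool(
  steps=[
    [[20.3,-0.1,-0.8],[0.0015,0.0003,0.0005],-1],
    [[20.3,-0.1,-0.8],[0.0015,0.0003,0.0005],-1],
    [[20.3,-0.1,-0.8],[0.0015,0.0003,0.0005],-1],
    [[20.3,-0.1,-0.8],[0.0015,0.0003,0.0005],-1],
    [[20.3,-0.1,-0.8],[0.0015,0.0003,0.0005],-1],
  ],
)

```text
time_s: 2.65
position: [0.6092, -0.012, 0.191]
ee_rot: [[0.491, -0.857, -0.157], [0.08, -0.136, 0.988], [-0.867, -0.498, 0.002]]
wrist_force: [0.4, -0.6, 0.8]
width: 0.0874
```

Call:
drive_tool(
  steps=[
    [[0,0,0],[0,0,0],1],
    [[0,0,0],[0,0,0],1],
    [[0,0,0],[0,0,0],1],
    [[0,0,0],[0,0,0],1],
    [[0,0,0],[0,0,0],1],
  ],
  squeeze=50,
)

```text
time_s: 3.07
position: [0.6091, -0.0121, 0.1932]
ee_rot: [[0.493, -0.856, -0.157], [0.08, -0.136, 0.988], [-0.866, -0.5, 0.001]]
wrist_force: [-0.6, 0.3, -0.5]
width: 0.0598
```

Call:
drive_tool(
  steps=[
    [[0,0,0],[0,0,0],1],
    [[0,0,0],[0,0,0],1],
    [[0,0,0],[0,0,0],1],
  ],
)

```text
time_s: 3.32
position: [0.609, -0.0122, 0.1924]
ee_rot: [[0.492, -0.856, -0.157], [0.08, -0.136, 0.988], [-0.867, -0.499, 0.001]]
wrist_force: [0.5, -0.3, -0.6]
width: 0.04
```

Run:
```python
from h import *
o=state(); print(o['ee_rot'].round(3)); print('up 30mm in tool:',(o['ee_rot'].T@[0,0,30]).round(1))
```

```text
t 3.32 g [ 0.5997 -0.0137  0.2087] F [ 0.5 -0.3 -0.6] w 0.04 q [ 20.   1. -43.  18. -17. -27.]
[[ 0.492 -0.856 -0.157]
 [ 0.08  -0.136  0.988]
 [-0.867 -0.499  0.001]]
up 30mm in tool: [-26. -15.   0.]
```

Call:
drive_tool(
  steps=[
    [[0,0,0],[0,0,0],1],
    [[0,0,0],[0,0,0],1],
    [[0,0,0],[0,0,0],1],
    [[0,0,0],[0,0,0],1],
    [[0,0,0],[0,0,0],1],
  ],
)

```text
time_s: 3.73
position: [0.6087, -0.0124, 0.1915]
ee_rot: [[0.491, -0.857, -0.157], [0.079, -0.136, 0.988], [-0.868, -0.497, 0.001]]
wrist_force: [-0.8, 0.2, -0.7]
width: 0.0113
```

Call:
drive_tool(
  steps=[
    [[0,0,0],[0,0,0],1],
    [[0,0,0],[0,0,0],1],
    [[0,0,0],[0,0,0],1],
  ],
)

```text
time_s: 3.98
position: [0.6087, -0.0124, 0.1915]
ee_rot: [[0.491, -0.857, -0.157], [0.079, -0.136, 0.988], [-0.868, -0.497, 0.001]]
wrist_force: [0.7, 0.5, -2.3]
width: 0.0117
```

Call:
drive_tool(
  steps=[
    [[-4.3,-2.5,0],[0,0,0],1],
    [[-4.3,-2.5,0],[0,0,0],1],
    [[-4.3,-2.5,0],[0,0,0],1],
    [[-4.3,-2.5,0],[0,0,0],1],
    [[-4.3,-2.5,0],[0,0,0],1],
  ],
)

```text
time_s: 4.4
position: [0.6091, -0.0122, 0.2173]
ee_rot: [[0.491, -0.857, -0.157], [0.079, -0.136, 0.988], [-0.867, -0.498, 0.001]]
wrist_force: [-0.3, -0.0, -3.7]
width: 0.0118
```

Call:
drive_tool(
  steps=[
    [[0,0,0],[0,0,0],1],
  ],
)

```text
time_s: 4.48
position: [0.6098, -0.012, 0.2184]
ee_rot: [[0.493, -0.855, -0.157], [0.08, -0.136, 0.988], [-0.866, -0.5, 0.001]]
wrist_force: [0.4, 0.2, -4.0]
width: 0.0119
```

Run:
```python
from h import *
o=state(); 
p,d=imaging.read_camera('scene'); cv2.imwrite('pics/s2.png',cv2.resize(p[140:320,200:460,::-1],None,fx=3,fy=3)); print(bot.get_obs()['wrist_torque'])
```

```text
t 4.48 g [ 0.6005 -0.0135  0.2347] F [ 0.4  0.2 -4. ] w 0.0119 q [ 20.  -1. -40.  15. -22. -23.]
[-3.63000079e-01  2.46920319e+00  8.03177711e-04]
```

View pics/s2.png

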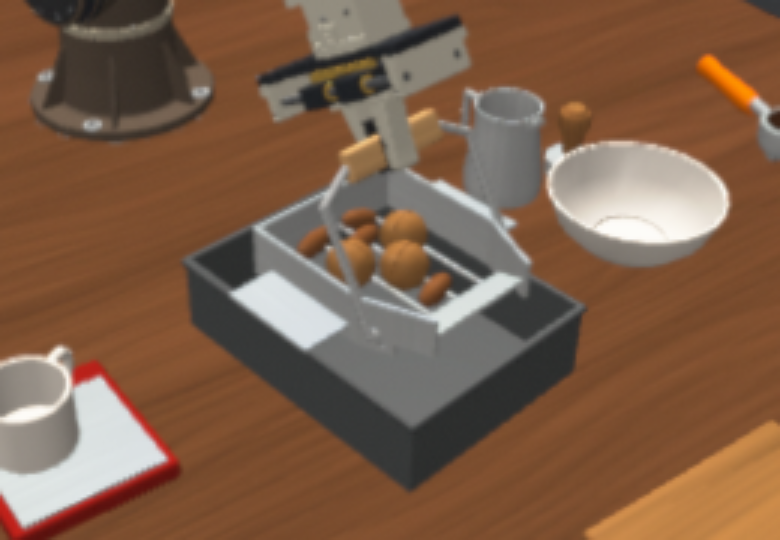

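Sieve hangs level 26 mm up, clear of the rims, with all nuts still in. Now a lateral shake.

Call:
drive_tool(
  steps=[
    [[0,0,15],[0,0,0],1],
    [[0,0,-30],[0,0,0],1],
    [[0,0,30],[0,0,0],1],
    [[0,0,-30],[0,0,0],1],
    [[0,0,15],[0,0,0],1],
  ],
)

```text
time_s: 4.95
position: [0.6079, -0.0148, 0.2148]
ee_rot: [[0.489, -0.857, -0.162], [0.079, -0.141, 0.987], [-0.869, -0.495, -0.002]]
wrist_force: [2.5, 1.3, -3.7]
width: 0.0115
```

Call:
drive_tool(
  steps=[
    [[0,0,15],[0,0,0],1],
    [[0,0,-30],[0,0,0],1],
    [[0,0,30],[0,0,0],1],
    [[0,0,-30],[0,0,0],1],
    [[0,0,15],[0,0,0],1],
  ],
)

```text
time_s: 5.37
position: [0.6079, -0.0147, 0.2148]
ee_rot: [[0.489, -0.857, -0.162], [0.079, -0.141, 0.987], [-0.869, -0.495, -0.002]]
wrist_force: [0.6, 1.1, -4.4]
width: 0.0118
```

Call:
drive_tool(
  steps=[
    [[0,0,0],[0,0,0],1],
    [[0,0,0],[0,0,0],1],
  ],
)

```text
time_s: 5.53
position: [0.6089, -0.0122, 0.2165]
ee_rot: [[0.491, -0.857, -0.157], [0.079, -0.136, 0.988], [-0.867, -0.497, 0.001]]
wrist_force: [0.3, -0.0, -3.0]
width: 0.0115
```

Run:
```python
from h import *
o=state(); a=imaging.calibration('wrist');
w,dw=imaging.read_camera('wrist'); p,d=imaging.read_camera('scene')
A=cv2.resize(p[140:320,200:460],None,fx=1.55,fy=1.55)[:279,:400]; B=w[20:299,200:600]
cv2.imwrite('pics/m3.png',np.hstack([A,B])[:,:,::-1])
```

```text
t 5.53 g [ 0.5997 -0.0137  0.2328] F [ 0.3 -0.  -3. ] w 0.0115 q [ 20.  -1. -40.  15. -22. -23.]
```

View pics/m3.png

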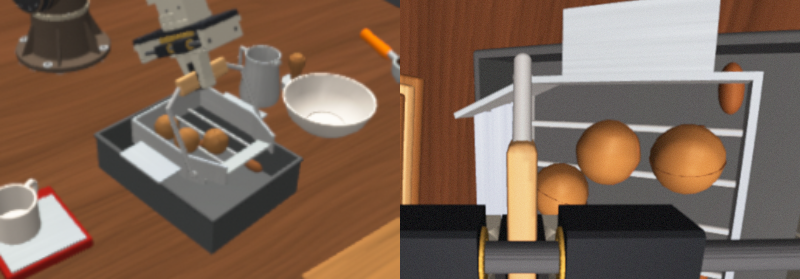

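Most of the pecans have fallen. One is still by the back corner at wrist-crop (732,88), and one is seen past the spout at (255,165). I'll shake once more, then check heights by depth.

Call:
drive_tool(
  steps=[
    [[0,0,15],[0,0,0],1],
    [[0,0,-30],[0,0,0],1],
    [[0,0,30],[0,0,0],1],
    [[0,0,-30],[0,0,0],1],
    [[0,0,15],[0,0,0],1],
  ],
)

```text
time_s: 6.05
position: [0.6081, -0.0147, 0.2152]
ee_rot: [[0.489, -0.857, -0.162], [0.079, -0.141, 0.987], [-0.869, -0.495, -0.001]]
wrist_force: [2.3, 1.3, -3.4]
width: 0.0116
```

Call:
drive_tool(
  steps=[
    [[0,0,0],[0,0,0],1],
    [[0,0,0],[0,0,0],1],
  ],
)

```text
time_s: 6.22
position: [0.6091, -0.0122, 0.2167]
ee_rot: [[0.491, -0.857, -0.157], [0.079, -0.136, 0.988], [-0.867, -0.498, 0.001]]
wrist_force: [0.3, 0.1, -4.0]
width: 0.0117
```

```bash
cat >> h.py <<'E'
def nuts(tag=None):
    out=[]
    for n in('wrist','scene','top'):
        c=imaging.calibration(n); p,d=imaging.read_camera(n); out.append(p)
        m=maskf(p,(3,130,50),(17,255,255)).astype(np.uint8)
        k,l,s,_=cv2.connectedComponentsWithStats(m)
        for i in range(1,k):
            if s[i,4]<12: continue
            P,uv=cloud(c,d,l==i); 
            if len(P)<8: continue
            q=np.median(P,0)
            if abs(q[0]-.585)<.19 and abs(q[1]+.01)<.16: print(n,'px',uv.mean(0).round(),'n',len(P),'med',q.round(3),'zmin/max',np.percentile(P[:,2],[2,98]).round(3),'rgb',np.median(p[l==i],0))
    return out
E
python3 - <<'E'
from h import *
state(); w,p,t=nuts()
A=cv2.resize(p[140:320,200:460],None,fx=1.55,fy=1.55)[:279,:400]; B=w[20:299,200:600]
cv2.imwrite('pics/m4.png',np.hstack([A,B])[:,:,::-1])
E
```

```text
t 6.22 g [ 0.5999 -0.0137  0.233 ] F [ 0.3  0.1 -4. ] w 0.0117 q [ 20.  -1. -40.  15. -22. -23.]
wrist px [533.  88.] n 148 med [ 0.541 -0.107  0.021] zmin/max [0.018 0.024] rgb [130.   73.   38.5]
wrist px [531. 118.] n 586 med [ 0.535 -0.085  0.023] zmin/max [0.018 0.026] rgb [158.  87.  46.]
wrist px [415. 175.] n 3228 med [ 0.593 -0.04   0.132] zmin/max [0.118 0.138] rgb [184. 115.  58.]
wrist px [497. 181.] n 4219 med [ 0.545 -0.049  0.133] zmin/max [0.12  0.139] rgb [179. 112.  57.]
wrist px [351. 208.] n 2663 med [ 0.62  -0.01   0.136] zmin/max [0.118 0.246] rgb [180. 116.  61.]
wrist px [319. 312.] n 271 med [ 0.592 -0.001  0.246] zmin/max [0.001 0.299] rgb [167. 118.  72.]
wrist px [502. 301.] n 47 med [0.511 0.081 0.021] zmin/max [0.009 0.045] rgb [162.  90.  50.]
scene px [325. 192.] n 13 med [ 0.606 -0.031  0.237] zmin/max [0.224 0.243] rgb [143. 109.  70.]
scene px [306. 221.] n 140 med [ 0.558 -0.057  0.126] zmin/max [0.108 0.139] rgb [127.  87.  50.]
scene px [332. 229.] n 309 med [ 0.631 -0.015  0.129] zmin/max [0.038 0.139] rgb [130.  88.  51.]
scene px [364. 247.] n 47 med [0.633 0.094 0.021] zmin/max [0.013 0.025] rgb [126.  79.  45.]
top px [321. 239.] n 78599 med [ 0.448 -0.12   0.001] zmin/max [-0.004  0.006] rgb [97. 65. 47.]
top px [367. 154.] n 48 med [ 0.699 -0.128  0.001] zmin/max [-0.003  0.004] rgb [97. 65. 47.]
top px [289. 219.] n 12 med [0.515 0.081 0.019] zmin/max [0.007 0.025] rgb [137.5  90.5  64. ]
```

View pics/m4.png

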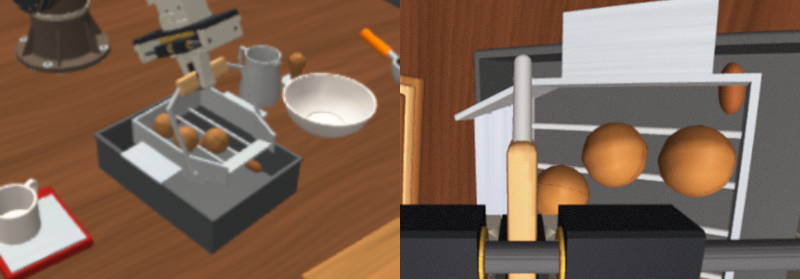

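Three pecans are confirmed in the tray at z≈0.021. The fourth isn't seen yet. I'll shake once more with an x component, then lift to look.

Call:
drive_tool(
  steps=[
    [[5,-9,15],[0,0,0],1],
    [[-5,9,-30],[0,0,0],1],
    [[-5,9,30],[0,0,0],1],
    [[5,-9,-30],[0,0,0],1],
    [[0,0,15],[0,0,0],1],
  ],
)

```text
time_s: 6.78
position: [0.6066, -0.0151, 0.2133]
ee_rot: [[0.486, -0.859, -0.162], [0.078, -0.142, 0.987], [-0.87, -0.493, -0.002]]
wrist_force: [3.4, 1.1, -1.4]
width: 0.0116
```

Call:
drive_tool(
  steps=[
    [[0,0,15],[0,0,0],1],
    [[0,0,-30],[0,0,0],1],
    [[0,0,30],[0,0,0],1],
    [[0,0,-30],[0,0,0],1],
    [[0,0,15],[0,0,0],1],
  ],
)

```text
time_s: 7.2
position: [0.6081, -0.0147, 0.2152]
ee_rot: [[0.489, -0.857, -0.162], [0.079, -0.141, 0.987], [-0.869, -0.495, -0.002]]
wrist_force: [2.3, 0.2, -3.6]
width: 0.0122
```

Call:
drive_tool(
  steps=[
    [[-17.3,-10,0],[0,0,0],1],
    [[-17.3,-10,0],[0,0,0],1],
    [[-17.3,-10,0],[0,0,0],1],
    [[-17.3,-10,0],[0,0,0],1],
    [[-17.3,-10,0],[0,0,0],1],
  ],
)

```text
time_s: 7.62
position: [0.6092, -0.0123, 0.3176]
ee_rot: [[0.491, -0.857, -0.157], [0.08, -0.136, 0.988], [-0.867, -0.498, 0.002]]
wrist_force: [-0.1, -0.1, -3.7]
width: 0.0116
```

Call:
drive_tool(
  steps=[
    [[0,0,0],[0,0,0],1],
    [[0,0,0],[0,0,0],1],
  ],
)

```text
time_s: 7.78
position: [0.6098, -0.0121, 0.3176]
ee_rot: [[0.493, -0.856, -0.157], [0.08, -0.135, 0.988], [-0.866, -0.5, 0.002]]
wrist_force: [0.4, -0.9, -4.9]
width: 0.0117
```

Run:
```python
from h import *
state(); w,p,t=nuts()
A=cv2.resize(p[90:310,200:460],None,fx=1.6,fy=1.6)[:352,:400]; B=w[0:352,200:600]
cv2.imwrite('pics/m5.png',np.hstack([A,B])[:,:,::-1])
```

```text
t 7.78 g [ 0.6005 -0.0136  0.3339] F [ 0.4 -0.9 -4.9] w 0.0117 q [ 21.  -6. -29.   9. -38. -18.]
wrist px [532.  94.] n 120 med [ 0.54  -0.106  0.021] zmin/max [0.017 0.024] rgb [134.   75.   39.5]
wrist px [531. 120.] n 201 med [ 0.534 -0.081  0.022] zmin/max [0.018 0.025] rgb [153.  84.  46.]
wrist px [507. 147.] n 265 med [ 0.55  -0.047  0.022] zmin/max [0.015 0.026] rgb [143.   77.5  42. ]
wrist px [376. 183.] n 5401 med [ 0.606 -0.032  0.231] zmin/max [0.215 0.344] rgb [183. 117.  60.]
wrist px [473. 185.] n 3837 med [ 0.558 -0.042  0.232] zmin/max [0.214 0.238] rgb [175. 109.  55.]
wrist px [638. 213.] n 51 med [ 0.407 -0.006  0.001] zmin/max [-0.002  0.002] rgb [109.  62.  38.]
wrist px [508. 243.] n 263 med [0.519 0.059 0.022] zmin/max [0.014 0.026] rgb [144.  79.  42.]
wrist px [320. 311.] n 277 med [ 0.591 -0.001  0.346] zmin/max [0.001 0.4  ] rgb [187. 133.  83.]
wrist px [553. 318.] n 1061 med [0.443 0.141 0.001] zmin/max [-0.001  0.004] rgb [111.  61.  37.]
scene px [309. 192.] n 123 med [ 0.57  -0.052  0.223] zmin/max [0.206 0.236] rgb [126.  87.  49.]
scene px [334. 201.] n 331 med [ 0.626 -0.029  0.226] zmin/max [-0.001  0.236] rgb [134.  90.  52.]
scene px [333. 231.] n 44 med [0.522 0.062 0.021] zmin/max [0.013 0.025] rgb [115.5  73.   41. ]
scene px [363. 246.] n 60 med [0.628 0.093 0.021] zmin/max [0.014 0.026] rgb [130.   80.5  46.5]
scene px [310. 248.] n 52 med [ 0.553 -0.042  0.021] zmin/max [0.015 0.025] rgb [117.  73.  41.]
top px [326. 236.] n 75245 med [ 0.462 -0.156  0.001] zmin/max [-0.004  0.006] rgb [97. 64. 47.]
top px [285. 179.] n 39 med [0.622 0.094 0.023] zmin/max [0.02  0.028] rgb [126.  84.  57.]
```

View pics/m5.png

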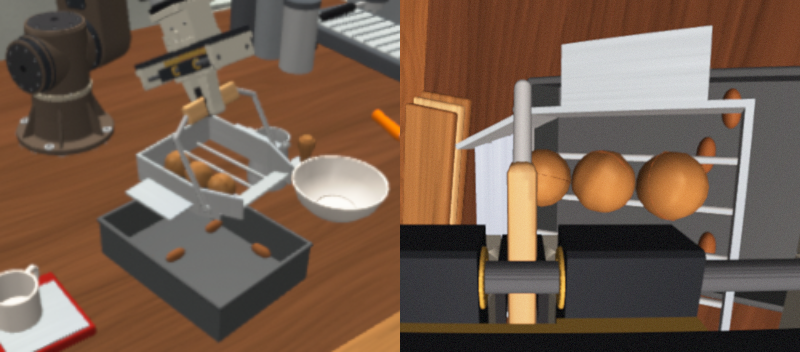

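All four pecans are in the tray at z≈0.021: (0.537,−0.09), (0.551,−0.045), (0.52,0.06) and (0.625,0.093). The three walnuts are in the sieve, so next I swing towards the bowl.

Run:
```python
from h import *
R=target(100,0); plan(R,[.621,.163,.334],20)
```

```text
20 rows [[4.1, -7.5, 5.8], [-0.0689, -0.0395, -0.0002]] |p| 10.3 deg 4.55
5 [0.64  0.028 0.315] [ 0.42  0.26 -0.87]
10 [0.653 0.078 0.316] [ 0.29  0.41 -0.87]
15 [0.646 0.128 0.317] [ 0.11  0.49 -0.87]
20 [0.619 0.172 0.318] [-0.09  0.49 -0.87]
```

Call:
drive_tool(
  steps=[
    [[2,-4,3],[-0.035,-0.02,0],1],
    [[4.1,-7.5,5.8],[-0.0689,-0.0395,0],1],
    [[4.1,-7.5,5.8],[-0.0689,-0.0395,0],1],
    [[4.1,-7.5,5.8],[-0.0689,-0.0395,0],1],
    [[4.1,-7.5,5.8],[-0.0689,-0.0395,0],1],
  ],
)

```text
time_s: 8.35
position: [0.6383, 0.0243, 0.3159]
ee_rot: [[0.43, -0.754, -0.497], [0.248, -0.431, 0.868], [-0.868, -0.497, 0.001]]
wrist_force: [-0.1, -1.4, -3.9]
width: 0.0117
```

Call:
drive_tool(
  steps=[
    [[4.1,-7.5,5.8],[-0.0689,-0.0395,0],1],
    [[4.1,-7.5,5.8],[-0.0689,-0.0395,0],1],
    [[4.1,-7.5,5.8],[-0.0689,-0.0395,0],1],
    [[4.1,-7.5,5.8],[-0.0689,-0.0395,0],1],
    [[4.1,-7.5,5.8],[-0.0689,-0.0395,0],1],
  ],
)

```text
time_s: 8.77
position: [0.6536, 0.0729, 0.3166]
ee_rot: [[0.301, -0.529, -0.793], [0.395, -0.688, 0.609], [-0.868, -0.497, 0.002]]
wrist_force: [1.0, -0.2, -4.6]
width: 0.0116
```

Call:
drive_tool(
  steps=[
    [[4.1,-7.5,5.8],[-0.0689,-0.0395,0],1],
    [[4.1,-7.5,5.8],[-0.0689,-0.0395,0],1],
    [[4.1,-7.5,5.8],[-0.0689,-0.0395,0],1],
    [[4.1,-7.5,5.8],[-0.0689,-0.0395,0],1],
    [[4.1,-7.5,5.8],[-0.0689,-0.0395,0],1],
  ],
)

```text
time_s: 9.18
position: [0.6486, 0.1238, 0.3174]
ee_rot: [[0.125, -0.222, -0.967], [0.481, -0.839, 0.255], [-0.868, -0.497, 0.002]]
wrist_force: [1.0, -0.6, -3.5]
width: 0.0114
```

Run:
```python
from h import *
o=state(); print(o['ee_rot'].round(3)); R=target(100,0); plan(R,[.621,.163,.334],6)
```

```text
t 9.18 g [0.6463 0.1148 0.3337] F [ 1.  -0.6 -3.5] w 0.0114 q [ 11.  12.   6. -28. -72.  71.]
[[ 0.125 -0.222 -0.967]
 [ 0.481 -0.839  0.255]
 [-0.868 -0.497  0.002]]
6 rows [[3.8, -6.7, 5.5], [-0.0626, -0.0357, -0.0005]] |p| 9.5 deg 4.13
5 [0.626 0.165 0.318] [-0.05  0.5  -0.87]
6 [0.619 0.172 0.318] [-0.09  0.49 -0.87]
```

Call:
drive_tool(
  steps=[
    [[3.8,-6.7,5.5],[-0.0626,-0.0357,0],1],
    [[3.8,-6.7,5.5],[-0.0626,-0.0357,0],1],
    [[3.8,-6.7,5.5],[-0.0626,-0.0357,0],1],
    [[3.8,-6.7,5.5],[-0.0626,-0.0357,0],1],
    [[3.8,-6.7,5.5],[-0.0626,-0.0357,0],1],
  ],
)

```text
time_s: 9.6
position: [0.626, 0.1651, 0.3175]
ee_rot: [[-0.051, 0.088, -0.995], [0.495, -0.863, -0.102], [-0.868, -0.497, 0.001]]
wrist_force: [0.3, -0.5, -3.7]
width: 0.0118
```

Call:
drive_tool(
  steps=[
    [[3.8,-6.7,5.5],[-0.0626,-0.0357,0],1],
    [[8,4.5,0],[0,0,0],1],
    [[16,9,0],[0,0,0],1],
    [[16,9,0],[0,0,0],1],
    [[16,9,0],[0,0,0],1],
  ],
)

```text
time_s: 10.02
position: [0.6198, 0.1723, 0.2528]
ee_rot: [[-0.083, 0.146, -0.986], [0.49, -0.855, -0.168], [-0.868, -0.497, -0.0]]
wrist_force: [0.6, -0.5, -4.6]
width: 0.0118
```

Call:
drive_tool(
  steps=[
    [[16,9,0],[0,0,0],1],
    [[16,9,0],[0,0,0],1],
    [[6,3.5,0],[0,0,0],1],
    [[0,0,0],[0,0,0],1],
  ],
)

```text
time_s: 10.35
position: [0.619, 0.1727, 0.2093]
ee_rot: [[-0.086, 0.145, -0.986], [0.49, -0.855, -0.169], [-0.867, -0.498, 0.002]]
wrist_force: [0.5, -1.5, -3.0]
width: 0.012
```

```bash
cat >> h.py <<'E'
def atlip(L,yaw,th):  # grip centre for lip at L
    S=(Ro.from_euler('z',yaw,degrees=True)*Ro.from_euler('y',th,degrees=True)).as_matrix()
    return np.array(L)-S@[.110,0,-.111]
E
python3 - <<'E'
from h import *
o=state(); print(o['ee_rot'].round(3)); L=[.602,.272,.115]
print(atlip(L,100,0))
for th,n in((30,10),(60,15)):
    B=plan(target(100,th),atlip(L,100,th),n,o,False); o=dict(ee_rot=B[:3,:3],position=B[:3,3])
p,d=imaging.read_camera('scene'); cv2.imwrite('pics/s6.png',cv2.resize(p[90:310,240:500,::-1],None,fx=2.5,fy=2.5))
E
```

```text
t 10.35 g [0.6206 0.1635 0.2256] F [ 0.5 -1.5 -3. ] w 0.012 q [ 13.  21.   5. -31. -74.  95.]
[[-0.086  0.145 -0.986]
 [ 0.49  -0.855 -0.169]
 [-0.867 -0.498  0.002]]
[0.6211013  0.16367115 0.226     ]
10 rows [[-1.9, -7.0, -0.0], [-0.0005, 0.0001, 0.0521]] |p| 7.3 deg 2.98
15 rows [[-1.3, -4.6, -0.0], [0.0, 0.0, 0.0349]] |p| 4.8 deg 2.0
```

View pics/s6.png

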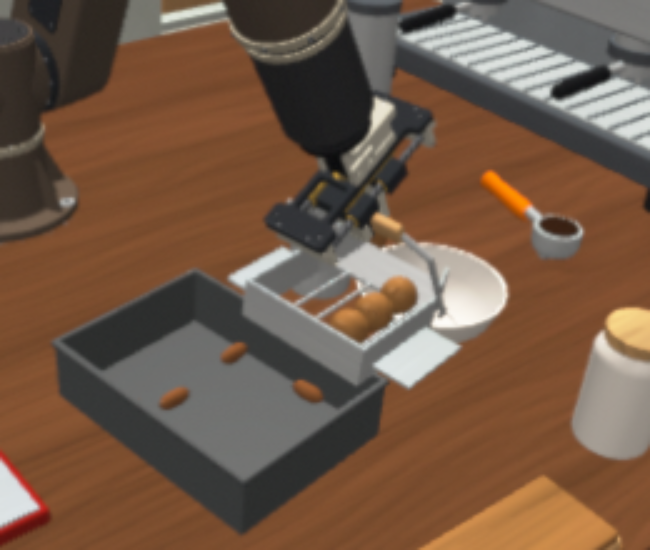

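The spout is set over the bowl's near side. There is an orange patch in the sieve's far corner at (290,298), full-frame px (356,209). I'll check it isn't a pecan and recount the tray.

Run:
```python
from h import *
c=imaging.calibration('scene'); p,d=imaging.read_camera('scene')
for v in range(204,214):
    for u in range(348,364,3):
        q=c['eye']+rays(c,[[u,v]])[0]*d[v,u]; print(u,v,q.round(3),p[v,u]) if p[v,u,0]>p[v,u,2]+30 else 0
print('ray'); w,_,t=nuts()
cv2.imwrite('pics/m7.png',np.hstack([w[:300,150:550],cv2.resize(t[100:270,150:400],None,fx=1.6,fy=1.6)[:272].copy().__array__() if 0 else cv2.resize(t[100:250,180:380],(400,300))])[:,:,::-1])
```

```text
357 206 [ 0.434  0.227 -0.   ] [121  95  81]
354 207 [0.436 0.213 0.002] [126  86  61]
357 207 [0.44  0.222 0.001] [128  85  58]
354 208 [0.44  0.209 0.002] [133  87  57]
357 208 [ 0.442  0.221 -0.002] [131  83  50]
360 208 [0.451 0.226 0.002] [134 101  83]
354 209 [0.444 0.207 0.001] [150 120 101]
357 209 [ 0.448  0.216 -0.   ] [133  83  52]
360 209 [0.557 0.134 0.093] [162 139 126]
357 210 [0.454 0.211 0.001] [142 100  75]
363 210 [0.465 0.228 0.001] [123  90  72]
363 211 [0.47  0.223 0.002] [126  80  50]
360 212 [0.468 0.212 0.001] [134 101  84]
363 212 [0.474 0.221 0.001] [124  78  46]
363 213 [0.479 0.216 0.002] [125  79  49]
ray
wrist px [507. 216.] n 197 med [0.612 0.096 0.022] zmin/max [0.019 0.025] rgb [172.  95.  51.]
wrist px [492. 319.] n 682 med [0.527 0.074 0.025] zmin/max [0.016 0.28 ] rgb [83. 58. 29.]
wrist px [348. 327.] n 156 med [0.651 0.128 0.29 ] zmin/max [0.285 0.293] rgb [80. 57. 26.]
wrist px [375. 326.] n 88 med [0.652 0.123 0.287] zmin/max [0.284 0.289] rgb [81. 57. 26.]
wrist px [395. 325.] n 77 med [0.652 0.119 0.284] zmin/max [0.281 0.287] rgb [80. 56. 2
[... 3405 characters left out ...]
 rgb [113.5  75.   55. ]
top px [355. 253.] n 26 med [ 0.427 -0.096  0.001] zmin/max [-0.002  0.004] rgb [110.5  74.   54. ]
top px [310. 257.] n 17 med [0.415 0.025 0.   ] zmin/max [-0.002  0.005] rgb [105.  71.  51.]
top px [318. 255.] n 13 med [0.42  0.006 0.   ] zmin/max [-0.004  0.004] rgb [113.5  75.   55. ]
top px [370. 258.] n 19 med [ 0.414 -0.133  0.   ] zmin/max [-0.003  0.005] rgb [112.  75.  55.]
top px [336. 259.] n 21 med [ 0.411 -0.045 -0.   ] zmin/max [-0.003  0.004] rgb [114.  76.  56.]
top px [292. 260.] n 19 med [0.406 0.075 0.001] zmin/max [-0.004  0.002] rgb [114.  76.  55.]
top px [324. 263.] n 12 med [ 0.399 -0.013  0.001] zmin/max [-0.002  0.006] rgb [111.  74.  54.]
```

View pics/m7.png

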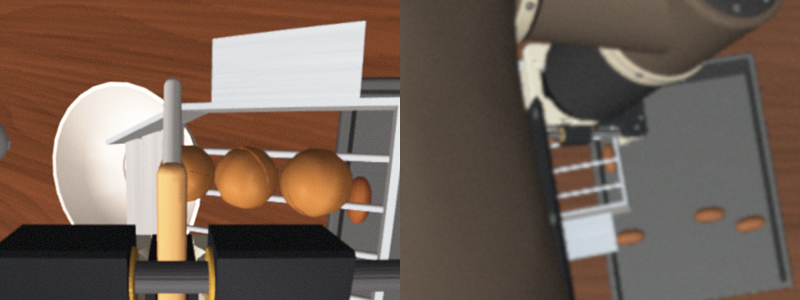

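The patch is bare table (z≈0), and the top view shows all four pecans in the tray. Now I tip gently about the lip.

Call:
drive_tool(
  steps=[
    [[-1,-3.7,0],[0,0,0.028],1],
    [[-1,-3.7,0],[0,0,0.028],1],
    [[-1,-3.7,0],[0,0,0.028],1],
    [[-1,-3.7,0],[0,0,0.028],1],
    [[-1,-3.7,0],[0,0,0.028],1],
  ],
)

```text
time_s: 11.02
position: [0.6175, 0.1874, 0.2253]
ee_rot: [[-0.061, 0.159, -0.985], [0.366, -0.915, -0.17], [-0.929, -0.371, -0.003]]
wrist_force: [-0.3, 0.0, -5.1]
width: 0.0116
```

Call:
drive_tool(
  steps=[
    [[0,0,0],[0,0,0],1],
    [[0,0,0],[0,0,0],1],
    [[0,0,0],[0,0,0],1],
    [[0,0,0],[0,0,0],1],
    [[0,0,0],[0,0,0],1],
  ],
)

```text
time_s: 11.43
position: [0.6173, 0.1867, 0.2242]
ee_rot: [[-0.062, 0.158, -0.985], [0.367, -0.914, -0.17], [-0.928, -0.373, -0.001]]
wrist_force: [0.1, -0.0, -4.5]
width: 0.0116
```

Call:
drive_tool(
  steps=[
    [[-1,-3.7,0],[0,0,0.028],1],
    [[-1,-3.7,0],[0,0,0.028],1],
    [[-1,-3.7,0],[0,0,0.028],1],
    [[-1,-3.7,0],[0,0,0.028],1],
    [[-1,-3.7,0],[0,0,0.028],1],
  ],
)

```text
time_s: 11.85
position: [0.6146, 0.2026, 0.2351]
ee_rot: [[-0.039, 0.165, -0.985], [0.235, -0.957, -0.17], [-0.971, -0.238, -0.001]]
wrist_force: [-0.6, -0.2, -4.9]
width: 0.0116
```

Call:
drive_tool(
  steps=[
    [[-1,-3.7,0],[0,0,0.028],1],
    [[-1,-3.7,0],[0,0,0.028],1],
    [[-1,-3.7,0],[0,0,0.028],1],
    [[-1,-3.7,0],[0,0,0.028],1],
    [[-1,-3.7,0],[0,0,0.028],1],
  ],
)

```text
time_s: 12.27
position: [0.6116, 0.2198, 0.2434]
ee_rot: [[-0.016, 0.169, -0.985], [0.099, -0.98, -0.17], [-0.995, -0.101, -0.001]]
wrist_force: [-0.5, -0.4, -3.9]
width: 0.0117
```

Run:
```python
from h import *
o=state(); R=o['ee_rot'];print(np.degrees(np.arctan2(R[:2,0]@[np.cos(np.radians(100)),np.sin(np.radians(100))],-R[2,0])))
L=[.602,.272,.115]
plan(target(100,58),atlip(L,100,58),20,o,False)
```

```text
t 12.27 g [0.6119 0.218  0.2621] F [-0.5 -0.4 -3.9] w 0.0117 q [ 34.  17.   0.  -6. -71.  68.]
5.771004328824425
20 rows [[-1.1, -3.9, 0.0], [-0.0002, -0.0, 0.0295]] |p| 4.1 deg 1.69
```

Call:
drive_tool(
  steps=[
    [[-1.1,-3.9,0],[0,0,0.0295],1],
    [[-1.1,-3.9,0],[0,0,0.0295],1],
    [[-1.1,-3.9,0],[0,0,0.0295],1],
    [[-1.1,-3.9,0],[0,0,0.0295],1],
    [[-1.1,-3.9,0],[0,0,0.0295],1],
  ],
)

```text
time_s: 12.68
position: [0.6083, 0.2388, 0.2497]
ee_rot: [[0.009, 0.17, -0.985], [-0.046, -0.984, -0.17], [-0.999, 0.047, -0.001]]
wrist_force: [0.1, -0.3, -3.9]
width: 0.012
```

Call:
drive_tool(
  steps=[
    [[-1.1,-3.9,0],[0,0,0.0295],1],
    [[-1.1,-3.9,0],[0,0,0.0295],1],
    [[0,0,0],[0,0,0],1],
    [[-1.1,-3.9,0],[0,0,0.0295],1],
    [[0,0,0],[0,0,0],1],
  ],
)

```text
time_s: 13.1
position: [0.6061, 0.2511, 0.2516]
ee_rot: [[0.024, 0.169, -0.985], [-0.132, -0.976, -0.171], [-0.991, 0.135, -0.001]]
wrist_force: [0.5, 0.1, -5.3]
width: 0.0117
```

Call:
drive_tool(
  steps=[
    [[-1.1,-3.9,0],[0,0,0.0295],1],
    [[0,0,0],[0,0,0],1],
    [[-1.1,-3.9,0],[0,0,0.0295],1],
    [[0,0,0],[0,0,0],1],
    [[-1.1,-3.9,0],[0,0,0.0295],1],
  ],
)

```text
time_s: 13.52
position: [0.6044, 0.2618, 0.254]
ee_rot: [[0.039, 0.165, -0.986], [-0.217, -0.961, -0.169], [-0.975, 0.22, -0.002]]
wrist_force: [0.3, -0.5, -2.9]
width: 0.012
```

Call:
drive_tool(
  steps=[
    [[-1.1,-3.9,0],[0,0,0.0295],1],
    [[-1.1,-3.9,0],[0,0,0.0295],1],
    [[-1.1,-3.9,0],[0,0,0.0295],1],
    [[-1.1,-3.9,0],[0,0,0.0295],1],
    [[-1.1,-3.9,0],[0,0,0.0295],1],
  ],
)

```text
time_s: 13.93
position: [0.6005, 0.2833, 0.2532]
ee_rot: [[0.064, 0.159, -0.985], [-0.359, -0.917, -0.171], [-0.931, 0.365, -0.001]]
wrist_force: [-0.1, 1.1, -4.1]
width: 0.0115
```

Call:
drive_tool(
  steps=[
    [[-1.1,-3.9,0],[0,0,0.0295],1],
    [[-1.1,-3.9,0],[0,0,0.0295],1],
    [[0,0,0],[0,0,0],1],
    [[0,0,0],[0,0,0],1],
    [[0,0,0],[0,0,0],1],
  ],
)

```text
time_s: 14.35
position: [0.5993, 0.2906, 0.2524]
ee_rot: [[0.072, 0.155, -0.985], [-0.41, -0.896, -0.171], [-0.909, 0.416, -0.001]]
wrist_force: [-0.5, -0.6, -3.2]
width: 0.0118
```

Call:
drive_tool(
  steps=[
    [[0,0,0],[0,0,0],1],
    [[0,0,0],[0,0,0],1],
    [[0,0,0],[0,0,0],1],
    [[0,0,0],[0,0,0],1],
    [[0,0,0],[0,0,0],1],
  ],
)

```text
time_s: 14.77
position: [0.5994, 0.2902, 0.2528]
ee_rot: [[0.072, 0.154, -0.985], [-0.41, -0.896, -0.17], [-0.909, 0.416, -0.002]]
wrist_force: [0.4, -0.1, -3.6]
width: 0.0116
```

Run:
```python
from h import *
o=state(); p,d=imaging.read_camera('scene'); w,_=imaging.read_camera('wrist')
cv2.imwrite('pics/s8.png',np.hstack([cv2.resize(p[90:310,240:500],(400,338)),w[:338,150:550]])[:,:,::-1])
R=target(100,0); plan(R,[.621,.163,.30],20,o)
```

```text
t 14.77 g [0.598  0.2979 0.2699] F [ 0.4 -0.1 -3.6] w 0.0116 q [ 52.  25.  -0.  18. -82.  42.]
20 rows [[-1.8, 6.2, 0.0], [-0.0002, -0.0001, -0.0476]] |p| 6.4 deg 2.73
5 [0.604 0.264 0.271] [ 0.03 -0.19 -0.98]
10 [0.609 0.235 0.283] [-0.01  0.05 -1.  ]
15 [0.614 0.204 0.287] [-0.05  0.28 -0.96]
20 [0.619 0.172 0.284] [-0.09  0.49 -0.87]
```

View pics/s8.png

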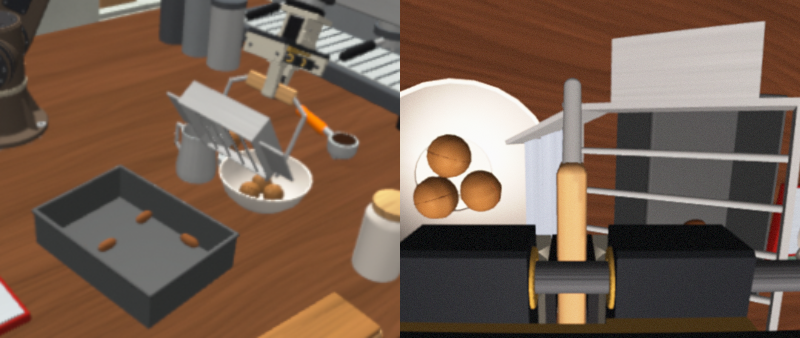

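All three walnuts are in the bowl at wrist-crop (449,156), (435,197) and (480,190), and the sieve is empty. Back up and level.

Call:
drive_tool(
  steps=[
    [[-9,4.2,0],[0,0,0],1],
    [[-9,4.2,0],[0,0,0],1],
    [[-9,4.2,0],[0,0,0],1],
    [[-9,4.2,0],[0,0,0],1],
    [[-1.8,6.2,0],[0,0,-0.0476],1],
  ],
)

```text
time_s: 15.28
position: [0.6002, 0.287, 0.2974]
ee_rot: [[0.066, 0.16, -0.985], [-0.368, -0.914, -0.173], [-0.927, 0.374, -0.002]]
wrist_force: [0.0, 0.1, -4.2]
width: 0.0117
```

Call:
drive_tool(
  steps=[
    [[-1.8,6.2,0],[0,0,-0.0476],1],
    [[-1.8,6.2,0],[0,0,-0.0476],1],
    [[-1.8,6.2,0],[0,0,-0.0476],1],
    [[-1.8,6.2,0],[0,0,-0.0476],1],
    [[-1.8,6.2,0],[0,0,-0.0476],1],
  ],
)

```text
time_s: 15.7
position: [0.6048, 0.2584, 0.3156]
ee_rot: [[0.027, 0.169, -0.985], [-0.138, -0.975, -0.171], [-0.99, 0.141, -0.003]]
wrist_force: [0.9, 0.7, -3.5]
width: 0.0119
```

Call:
drive_tool(
  steps=[
    [[-1.8,6.2,0],[0,0,-0.0476],1],
    [[-1.8,6.2,0],[0,0,-0.0476],1],
    [[-1.8,6.2,0],[0,0,-0.0476],1],
    [[-1.8,6.2,0],[0,0,-0.0476],1],
    [[-1.8,6.2,0],[0,0,-0.0476],1],
  ],
)

```text
time_s: 16.12
position: [0.6099, 0.2281, 0.3261]
ee_rot: [[-0.014, 0.171, -0.985], [0.095, -0.981, -0.172], [-0.995, -0.096, -0.003]]
wrist_force: [-0.5, -0.2, -4.0]
width: 0.012
```

Call:
drive_tool(
  steps=[
    [[-1.8,6.2,0],[0,0,-0.0476],1],
    [[-1.8,6.2,0],[0,0,-0.0476],1],
    [[-1.8,6.2,0],[0,0,-0.0476],1],
    [[-1.8,6.2,0],[0,0,-0.0476],1],
    [[-1.8,6.2,0],[0,0,-0.0476],1],
  ],
)

```text
time_s: 16.53
position: [0.6153, 0.1963, 0.329]
ee_rot: [[-0.054, 0.164, -0.985], [0.323, -0.931, -0.172], [-0.945, -0.327, -0.003]]
wrist_force: [-0.1, -0.0, -3.9]
width: 0.0119
```

Call:
drive_tool(
  steps=[
    [[-1.8,6.2,0],[0,0,-0.0476],1],
    [[-1.8,6.2,0],[0,0,-0.0476],1],
    [[-1.8,6.2,0],[0,0,-0.0476],1],
    [[-1.8,6.2,0],[0,0,-0.0476],1],
    [[0,0,0],[0,0,0],1],
  ],
)

```text
time_s: 16.95
position: [0.6199, 0.1689, 0.324]
ee_rot: [[-0.085, 0.147, -0.986], [0.493, -0.854, -0.169], [-0.866, -0.5, 0.0]]
wrist_force: [-0.5, -0.6, -3.7]
width: 0.012
```

Run:
```python
from h import *
o=state(); R=np.array([[0.491,-0.857,-0.157],[0.079,-0.136,0.988],[-0.868,-0.497,0.001]]); R=Ro.from_matrix(R).as_matrix()
g=np.array([.6087,-.0124,.1915])-bot.grasp_offset*R[:,0]; print(g)
plan(R,g+[0,0,.13],20,o)
```

```text
t 16.95 g [0.6215 0.1596 0.3403] F [-0.5 -0.6 -3.7] w 0.012 q [ 13.  17.  13. -30. -85.  89.]
[ 0.59947358 -0.01388357  0.20781295]
20 rows [[-4.3, 7.7, -5.0], [0.0686, 0.0394, 0.0001]] |p| 10.1 deg 4.54
5 [0.645 0.126 0.323] [ 0.11  0.49 -0.87]
10 [0.652 0.076 0.323] [ 0.29  0.41 -0.87]
15 [0.639 0.027 0.322] [ 0.42  0.26 -0.87]
20 [ 0.609 -0.012  0.321] [ 0.49  0.08 -0.87]
```

Call:
drive_tool(
  steps=[
    [[-4.3,7.7,-5],[0.0686,0.0394,0],1],
    [[-4.3,7.7,-5],[0.0686,0.0394,0],1],
    [[-4.3,7.7,-5],[0.0686,0.0394,0],1],
    [[-4.3,7.7,-5],[0.0686,0.0394,0],1],
    [[-4.3,7.7,-5],[0.0686,0.0394,0],1],
  ],
)

```text
time_s: 17.37
position: [0.6452, 0.1276, 0.3245]
ee_rot: [[0.113, -0.194, -0.974], [0.485, -0.845, 0.225], [-0.867, -0.498, -0.002]]
wrist_force: [0.3, -0.6, -4.3]
width: 0.012
```

Call:
drive_tool(
  steps=[
    [[-4.3,7.7,-5],[0.0686,0.0394,0],1],
    [[-4.3,7.7,-5],[0.0686,0.0394,0],1],
    [[-4.3,7.7,-5],[0.0686,0.0394,0],1],
    [[-4.3,7.7,-5],[0.0686,0.0394,0],1],
    [[-4.3,7.7,-5],[0.0686,0.0394,0],1],
  ],
)

```text
time_s: 17.78
position: [0.6516, 0.0778, 0.324]
ee_rot: [[0.292, -0.504, -0.813], [0.405, -0.705, 0.583], [-0.867, -0.499, -0.001]]
wrist_force: [0.4, -0.0, -3.4]
width: 0.0117
```

Call:
drive_tool(
  steps=[
    [[-4.3,7.7,-5],[0.0686,0.0394,0],1],
    [[-4.3,7.7,-5],[0.0686,0.0394,0],1],
    [[-4.3,7.7,-5],[0.0686,0.0394,0],1],
    [[-4.3,7.7,-5],[0.0686,0.0394,0],1],
    [[-4.3,7.7,-5],[0.0686,0.0394,0],1],
  ],
)

```text
time_s: 18.2
position: [0.6384, 0.0294, 0.3236]
ee_rot: [[0.425, -0.737, -0.526], [0.262, -0.455, 0.851], [-0.866, -0.5, -0.0]]
wrist_force: [-0.5, 1.3, -3.2]
width: 0.0118
```

Call:
drive_tool(
  steps=[
    [[-4.3,7.7,-5],[0.0686,0.0394,0],1],
    [[-4.3,7.7,-5],[0.0686,0.0394,0],1],
    [[-4.3,7.7,-5],[0.0686,0.0394,0],1],
    [[-4.3,7.7,-5],[0.0686,0.0394,0],1],
    [[-4.3,7.7,-5],[0.0686,0.0394,0],1],
  ],
)

```text
time_s: 18.62
position: [0.6074, -0.0102, 0.323]
ee_rot: [[0.494, -0.855, -0.157], [0.079, -0.136, 0.988], [-0.866, -0.5, 0.0]]
wrist_force: [-0.0, -0.5, -3.7]
width: 0.0115
```

Call:
drive_tool(
  steps=[
    [[0,0,0],[0,0,0],1],
    [[0,0,0],[0,0,0],1],
  ],
)

```text
time_s: 18.78
position: [0.6073, -0.0096, 0.3225]
ee_rot: [[0.493, -0.855, -0.164], [0.082, -0.142, 0.987], [-0.866, -0.499, -0.0]]
wrist_force: [-0.1, -0.4, -4.3]
width: 0.0121
```

Run:
```python
from h import *
o=state(); R=np.array([[0.491,-0.857,-0.157],[0.079,-0.136,0.988],[-0.868,-0.497,0.001]]); R=Ro.from_matrix(R).as_matrix()
g=np.array([.6087,-.0124,.1915])-bot.grasp_offset*R[:,0]
B=plan(R,g+[0,0,.04],7,o); plan(R,g+[0,0,.0],10,dict(ee_rot=B[:3,:3],position=B[:3,3]),False)
c=imaging.calibration('top'); p,d=imaging.read_camera('top'); P,uv=cloud(c,d,np.ones(d.shape,bool))
m=(P[:,2]>.074)&(P[:,2]<.086)&(abs(P[:,0]-.585)<.19)&(abs(P[:,1]+.01)<.16); print('tray rim',cv2.minAreaRect((P[m][:,:2]*1000).astype(np.float32)))
```

```text
t 18.78 g [ 0.5981 -0.0111  0.3388] F [-0.1 -0.4 -4.3] w 0.0121 q [ 21.  -6. -28.   9. -39. -17.]
7 rows [[11.3, 6.4, -0.4], [0.0009, 0.0003, 0.0004]] |p| 13.0 deg 0.06
5 [ 0.608 -0.012  0.258] [ 0.49  0.08 -0.87]
7 [ 0.609 -0.012  0.232] [ 0.49  0.08 -0.87]
10 rows [[3.5, 2.0, -0.0], [0.0, -0.0, -0.0]] |p| 4.0 deg 0.0
tray rim ((610.7227783203125, -2.584075927734375), (255.01837158203125, 227.74449157714844), 9.901366233825684)
```

Call:
drive_tool(
  steps=[
    [[11.3,6.4,-0.4],[0.001,0,0],1],
    [[11.3,6.4,-0.4],[0.001,0,0],1],
    [[11.3,6.4,-0.4],[0.001,0,0],1],
    [[11.3,6.4,-0.4],[0.001,0,0],1],
    [[11.3,6.4,-0.4],[0.001,0,0],1],
  ],
)

```text
time_s: 19.25
position: [0.6098, -0.0118, 0.2569]
ee_rot: [[0.493, -0.856, -0.157], [0.081, -0.135, 0.988], [-0.866, -0.5, 0.003]]
wrist_force: [0.2, 0.3, -3.8]
width: 0.0115
```

Call:
drive_tool(
  steps=[
    [[11.3,6.4,-0.4],[0.001,0,0],1],
    [[11.3,6.4,-0.4],[0.001,0,0],1],
    [[3.5,2,0],[0,0,0],1],
    [[3.5,2,0],[0,0,0],1],
    [[3.5,2,0],[0,0,0],1],
  ],
)

```text
time_s: 19.67
position: [0.6101, -0.0124, 0.2194]
ee_rot: [[0.494, -0.856, -0.154], [0.081, -0.132, 0.988], [-0.866, -0.5, 0.004]]
wrist_force: [-0.3, 0.3, -2.8]
width: 0.0121
```

Call:
drive_tool(
  steps=[
    [[3.5,2,0],[0,0,0],1],
    [[3.5,2,0],[0,0,0],1],
    [[3.5,2,0],[0,0,0],1],
    [[3.5,2,0],[0,0,0],1],
    [[0,0,0],[0,0,0],1],
  ],
)

```text
time_s: 20.08
position: [0.6088, -0.0126, 0.2017]
ee_rot: [[0.492, -0.857, -0.154], [0.08, -0.131, 0.988], [-0.867, -0.498, 0.004]]
wrist_force: [-0.4, 0.8, -4.2]
width: 0.0115
```

Run:
```python
from h import *
o=state(); R=np.array([[0.491,-0.857,-0.157],[0.079,-0.136,0.988],[-0.868,-0.497,0.001]]); R=Ro.from_matrix(R).as_matrix()
g=np.array([.6087,-.0124,.1915])-bot.grasp_offset*R[:,0]
plan(R,g,4,o)
p,d=imaging.read_camera('scene'); cv2.imwrite('pics/s9.png',cv2.resize(p[120:320,200:460,::-1],None,fx=2.8,fy=2.8))
```

```text
t 20.08 g [ 0.5995 -0.0142  0.218 ] F [-0.4  0.8 -4.2] w 0.0115 q [ 20.   0. -42.  16. -19. -25.]
4 rows [[2.2, 1.3, 0.1], [-0.0012, 0.0003, 0.0003]] |p| 2.5 deg 0.07
4 [ 0.609 -0.012  0.192] [ 0.49  0.08 -0.87]
```

View pics/s9.png

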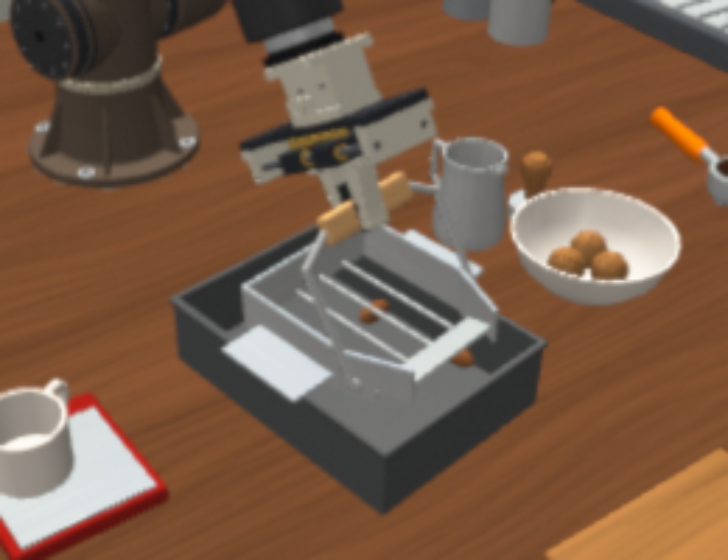

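The sieve is about 10 mm above its seat and aligned, with the walnuts in the bowl at (588,258). Now I lower it until the load transfers.

Call:
drive_tool(
  steps=[
    [[2.2,1.3,0],[-0.0012,0,0],1],
    [[2.2,1.3,0],[-0.0012,0,0],1],
    [[2.2,1.3,0],[-0.0012,0,0],1],
    [[2,1.1,0],[-0.0012,0,0],1],
    [[0,0,0],[0,0,0],1],
  ],
)

```text
time_s: 20.55
position: [0.6109, -0.0115, 0.1944]
ee_rot: [[0.496, -0.854, -0.159], [0.082, -0.137, 0.987], [-0.864, -0.503, 0.002]]
wrist_force: [1.9, 2.5, 3.3]
width: 0.0118
```

Call:
drive_tool(
  steps=[
    [[0,0,0],[0,0,0],1],
    [[0,0,0],[0,0,0],1],
  ],
)

```text
time_s: 20.72
position: [0.6105, -0.0118, 0.1942]
ee_rot: [[0.495, -0.854, -0.159], [0.082, -0.136, 0.987], [-0.865, -0.502, 0.002]]
wrist_force: [1.0, 2.6, 6.0]
width: 0.0116
```

Call:
drive_tool(
  steps=[
    [[-0.8,-0.5,0],[0,0,0],1],
    [[0,0,0],[0,0,0],0.5],
    [[0,0,0],[0,0,0],0],
    [[0,0,0],[0,0,0],-0.5],
    [[0,0,0],[0,0,0],-1],
  ],
)

```text
time_s: 21.13
position: [0.6085, -0.0129, 0.1928]
ee_rot: [[0.491, -0.857, -0.157], [0.08, -0.135, 0.988], [-0.867, -0.498, 0.002]]
wrist_force: [-0.0, -0.3, -0.1]
width: 0.0328
```

Call:
drive_tool(
  steps=[
    [[0,0,0],[0,0,0],-1],
    [[0,0,0],[0,0,0],-1],
    [[0,0,0],[0,0,0],-1],
    [[0,0,0],[0,0,0],-1],
    [[0,0,0],[0,0,0],-1],
  ],
)

```text
time_s: 21.55
position: [0.6092, -0.0124, 0.1936]
ee_rot: [[0.493, -0.856, -0.158], [0.081, -0.135, 0.988], [-0.866, -0.499, 0.002]]
wrist_force: [-0.3, 0.3, 0.1]
width: 0.0661
```

Call:
drive_tool(
  steps=[
    [[0,0,0],[0,0,0],-1],
    [[0,0,0],[0,0,0],-1],
    [[0,0,0],[0,0,0],-1],
    [[0,0,0],[0,0,0],-1],
  ],
)

```text
time_s: 21.88
position: [0.6093, -0.0124, 0.1937]
ee_rot: [[0.493, -0.856, -0.158], [0.081, -0.136, 0.987], [-0.866, -0.499, 0.002]]
wrist_force: [-0.4, 0.2, 0.1]
width: 0.0868
```

Call:
drive_tool(
  steps=[
    [[-15,0,0],[0,0,0],-1],
    [[-25,0,0],[0,0,0],-1],
    [[-25,0,0],[0,0,0],-1],
    [[-25,0,0],[0,0,0],-1],
    [[-25,0,0],[0,0,0],-1],
  ],
)

```text
time_s: 22.3
position: [0.5519, -0.0218, 0.2942]
ee_rot: [[0.493, -0.856, -0.158], [0.081, -0.136, 0.987], [-0.867, -0.499, 0.002]]
wrist_force: [0.9, 0.3, -0.5]
width: 0.0875
```

Call:
drive_tool(
  steps=[
    [[-20,0,0],[0,0,0],-1],
    [[0,0,0],[0,0,0],-1],
    [[0,0,0],[0,0,0],-1],
  ],
)

```text
time_s: 22.55
position: [0.5429, -0.0231, 0.3123]
ee_rot: [[0.495, -0.854, -0.158], [0.082, -0.135, 0.987], [-0.865, -0.502, 0.003]]
wrist_force: [-0.1, 0.1, -1.0]
width: 0.0875
```

Run:
```python
from h import *
state(); w,p,t=[imaging.read_camera(n) for n in('wrist','scene','top')]
cv2.imwrite('pics/f.png',np.hstack([cv2.resize(p[0][110:310,200:460],(400,308)),w[0][:308,150:550]])[:,:,::-1])
c=imaging.calibration('top'); P,uv=cloud(c,t[1],np.ones(t[1].shape,bool))
m=(P[:,2]>.072)&(P[:,2]<.092)&(abs(P[:,0]-.585)<.19)&(abs(P[:,1]+.01)<.16); print('rim',cv2.minAreaRect((P[m][:,:2]*1000).astype(np.float32)))
c=imaging.calibration('wrist')
m=maskf(w[0],(10,60,120),(22,200,255)); P,uv=cloud(c,w[1],m); P=P[(P[:,2]>.185)&(P[:,2]<.26)]; print('grip z',P.mean(0),cv2.minAreaRect((P[:,:2]*1000).astype(np.float32)),[P[P[:,1]<-.04][:,2].mean(),P[P[:,1]>0][:,2].mean()])
# ledge heights (light grey)
for n,(q,d) in(('scene',p),('wrist',w)):
    P,uv=cloud(imaging.calibration(n),d,maskf(q,(0,0,150),(179,40,255)))
    for s in(-1,1):
        a=P[(abs(P[:,2]-.082)<.012)&(s*(P[:,1]+.01)>.112)&(s*(P[:,1]+.01)<.16)&(abs(P[:,0]-.6)<.08)]; print(n,'ledge',s,len(a),a.mean(0) if len(a) else'',np.percentile(a[:,2],[5,95]) if len(a) else '')
```

```text
t 22.55 g [ 0.5335 -0.0246  0.3285] F [-0.1  0.1 -1. ] w 0.0875 q [ 23. -13. -36.  11. -38. -21.]
rim ((584.7232666015625, -8.473159790039062), (308.29931640625, 261.84674072265625), 10.162272453308105)
grip z [ 0.59331827 -0.01227453  0.21736909] ((594.236328125, -9.894229888916016), (11.839755058288574, 100.10631561279297), 10.260979652404785) [np.float64(0.21712902045202742), np.float64(0.21740395482913896)]
scene ledge -1 181 [ 0.601509   -0.13130123  0.08448712] [0.08222334 0.08681291]
scene ledge 1 63 [0.56759777 0.1152415  0.08427256] [0.08151656 0.0869334 ]
wrist ledge -1 1549 [ 0.59465794 -0.13082139  0.08214041] [0.08078384 0.08350063]
wrist ledge 1 37 [0.59414859 0.1063697  0.08139953] [0.08014555 0.08241649]
```

View pics/f.png

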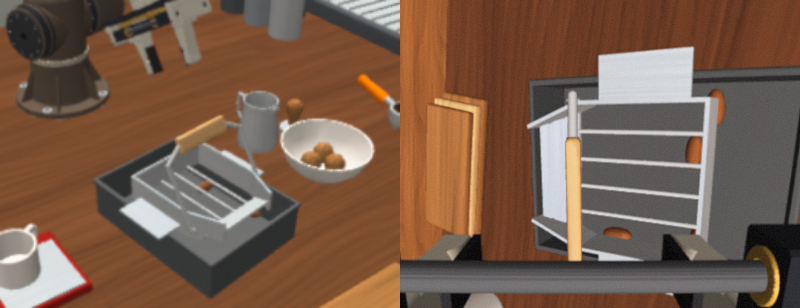

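The sieve is seated and level: both ledges read z≈0.082–0.084 and the grip ends match. It is empty and released, with the arm clear.

```bash
python3 -c "
from cell import bot
print(bot.close_job())"
```

```text
the job is handed in; nothing more can be done
None
```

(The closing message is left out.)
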